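# Feel the safety buttons of the two preserve jars

### The job

Check by touch that the two wide preserve jars at the front of the worktop are properly sealed: with your fingertips, from above, lightly press the raised safety button in the middle of the jam jar's red lid and come off it, then do the same to the button on the honey jar's gold lid and withdraw. Do not pick up, shove or tip the jars, and leave the slim shakers, the yogurt tub, the pot of picks, the date stamp and the glass screen alone.

Things in the scene. Friction and masses are not known exactly. Their poses are not given: they have to be found in the camera images.
- jam_jar: jam jar: wide glass jar with red contents and a flat red lid, 75 mm across, 92 mm high, about 0.35 kg, standing loose in the front part of the worktop, up to 0.42 m left or 0.1 m right of the robot's middle (similar jars at the far back are not meant); origin at the centre of its underside, z up
- jam_lid (a point): top, at rest, of the round safety button in the middle of the jam jar's red lid: the button is red too, 28 mm across and stands 4 mm above the flat lid (lid top 92 mm, button top 96 mm above the jar's underside; the lid is 69 mm across, fixed to the jar). The button is springy (4 N per mm), flush with the lid after 4 mm at about 16 N, and comes up again; beyond that the lid is rigid
- jam_button (a joint): how far the button on the red lid is pressed in, m: 0 at rest, 0.004 fully in
- honey_button (a joint): how far the button on the gold lid is pressed in, m: 0 at rest, 0.004 fully in
- honey_jar: honey jar: wide glass jar with amber contents, a label with a honeycomb and a flat gold lid, 68 mm across, 112 mm high, about 0.43 kg, standing loose in the front part of the worktop, up to 0.42 m left or 0.1 m right of the robot's middle (similar jars at the far back are not meant); origin at the centre of its underside, z up
- honey_lid (a point): top, at rest, of the round safety button in the middle of the honey jar's gold lid: the button is orange-gold, 28 mm across and stands 4 mm above the flat lid (lid top 112 mm, button top 116 mm above the jar's underside; the lid is 63 mm across, fixed to the jar). The button is springy (4 N per mm), flush with the lid after 4 mm at about 16 N, and comes up again; beyond that the lid is rigid
- yellow_shaker: slim spice shaker with a yellow cap, 44 mm across, 100 mm high, loose; origin at the centre of its underside; to be left alone
- white_shaker: slim spice shaker with a white cap and green label, 43 mm across, 100 mm high, loose; origin at the centre of its underside; to be left alone
- yogurt_tub: white and blue yogurt tub with a foil lid, 72 mm across, 71 mm high, loose; origin at the centre of its underside; to be left alone
- pick_pot: blue-grey pot of wooden picks, 48 mm across, 79 mm high, loose, to the right of the jars; origin at the centre of its underside; to be left alone
- glass_screen: the counter's fixed, clear and nearly invisible glass screen, 6 mm thick and 237 mm high: it stands across the worktop beyond the right-hand part of the work, nearly upright (x = 0.61 at its foot, 0.64 at its top edge), and runs from far on the right to its left end at y = 0.24; the jars never stand closer than 70 mm to it; origin at the middle of its foot; do not hit it
- stamp: date stamp with a black block and wooden head, 30 x 44 x 66 mm high, loose, beyond the jars on the left; origin at the centre of its underside; to be left alone
Not all that is in view belongs to the job. What is shaped like the honey_jar but black is not meant.

How it is judged:
By the outcome, as a careful person would: the job done as asked, in the order asked, and still so for the second after the job is handed in, with the robot touching nothing.
It also fails if it takes over 48 s, if anything falls off the work surface, if the arm or the gripper's body presses on something with over 40 N, if the wrist force passes 120 N, or if a joint passes its speed limit or range.

### The arm

A 6-joint arm with a two-finger parallel gripper is mounted at the origin on a cart in front of the work surface, level with it; the furniture and walls round the work are solid. World frame = base frame: x ahead of the robot, y to its left, z up, the work surface at z = 0. Lengths are in mm, angles in rad, forces in N, time in s.
With the tool pointing down it reaches from about 275 to 825 mm from the base axis. Payload 4.9 kg.
Tool frame: the origin (TCP) lies between the finger pads; the fingertips stand r.finger_overhang ahead of it and the grasp point (between the pads) is the TCP (r.finger_overhang is the distance from the TCP to the fingertips, in mm); z points along the fingers, y is the line along which they close (so a half turn about z gives the same grasp; the last joint's range is limited). The gripper opens to 85 mm and grips with 20 to 120 N. Pads are 22 mm wide; open, the fingers measure 114 mm over their backs; the gripper's body (76 mm by 85 mm) begins 54 mm behind the grasp point. The pads swing forward as they close: fully open they stand 13 mm farther back than shut.
Start: joints at [-1.25, 0.326, -0.193, 1.052, 0, 1.437], TCP at [241.619, -494.104, 216.381] pointing down, gripper open.
Joint ranges: [-2.65, 2.65], [-0.97, 1.79], [-1.3, 1.35], [-1.93, 2.1], [-1.47, 1.37], [-3.14, 3.14]. Speed limits (rad/s): [2.57, 2.57, 3.14, 3.14, 3.14, 3.14].

### API

Orientations are given as [roll, pitch, yaw] about the fixed x, y, z axes, in that order (R = Rz(yaw) Ry(pitch) Rx(roll)).
In Python, from plant import r gives the robot as it stands.
- The arm moves only by the tool move_arm, never from a script. Its argument "series" is a list of rows, each a list of 3 entries, a list of its own where there are three numbers: the shift along the tool's x, y, z each as a share of 0.3 m, from -1 to 1, then the turn, a rotation vector about the tool's x, y, z each as a share of pi rad, from -1 to 1, then the gripper's target within -1 to 1 (fully open at 1, half-way at 0, shut at -1). In form: [[[tx, ty, tz], [ax, ay, az], claw], ...]. A call has 1 to 12 rows; each row is the pose to reach, as a shift and turn from the pose commanded when the call began, along the tool's axes at that moment, turning the shorter way round; what a row does not reach only later rows make up. A row lasts 1/10 s, in which the tool goes at most 50 mm and 8.59 degrees, less where a joint would pass 70% of its speed; a pose out of reach is approached as far as the arm can. A call with a number of a shift or a turn outside -1 to 1 is refused whole. A call with a gripper value outside its range is refused whole. The fingers move at their own pace and stop on an object; the grip force is fixed at half the most. Time passes only in rows, so rows that repeat a pose let the fingers close. It gives the time, the measured TCP pose, the force, the opening and the grip force at its end, in the units of the state.
- r.state(): the state, without advancing time (a new reading comes with each control period).
- r.snapshot(name): name is "side" or "top"; returns a dict with "pixels" (384x512x3 uint8, red, green, blue), "intrinsics" (3x3 intrinsics, pixels), "world_to_cam" (4x4, takes a point from world to camera coordinates). Camera axes: x right, y down, z forward; pixel columns grow to the right and rows downward; lengths in mm; the calibration is good to about 2 mm. A picture is of the moment at which its call begins. There is no depth.
- r.sign_off(): hands the job in; it is judged then, once.
Trained networks look in a picture, given as the dict that the camera call returned (one of the last four; its "shot" number tells which), for a name from the list of things; names that differ only in an ending like _2 or _b are one class to them, and where a whole thing is asked for, a point or a joint stands for the part that bears it (a point fixed in the world has none). Each returns a list of dicts, best first, with "confidence" (0 to 1); they miss things now and then, are a little off and sometimes report something else, mostly with a low value. They report only what shows in the picture. A call takes as long as a camera call. They do not tell look-alikes from the thing itself.
- r.recognise(name, picture): "position" ([x, y, z] in mm, in the coordinates of the camera as it stood for that picture, good to about 4 mm: the middle of the surface that is visible of it).
- r.pinpoint(name, picture): "position" ([x, y, z] in mm, in the coordinates of the camera as it stood for that picture, good to about 4 mm: a listed point, or the origin of a listed thing).
The state is a dict: "time": time; "joint_pos": joint angles; "qvel": joint speeds; "effort": joint torques, N m; "ee_pos": TCP position; "tcp_rot": TCP orientation; "ft_force": force on the tool from outside, world axes, zero at the start; "moment": the same for the moment, N m; "gripper_width": opening from 0.0 (shut) to 1.0 (fully open); "finger_force": force on a finger pad.
Only numpy, scipy, OpenCV 4.12 (cv2) and the standard library are available. Lean on these libraries where they do the work, as an engineer would, in place of code of your own. Each camera call takes 0.05 s, during which the arm holds its last target. There are 200 camera calls.

## Working session

There is one attempt and no reset: what is moved stays moved. The work goes in short steps, Python scripts to look and compute and a tool call to move; the robot and the scene stay as the last step left them, time stands still between calls to the robot, and variables do not carry over. Pictures are saved under pics/ and viewed, at most 10 in all, crops included, and the job is handed in when it is done.

Besides the shell and the picture viewer there is one more tool, called after "Call:" by a JSON object that holds its "fn" and its "kwargs". move_arm: Moves the arm, as the interface text tells. Its arguments: {"type":"object","properties":{"series":{"type":"array","items":{"type":"array"}}},"required":["series"]}

```bash
mkdir -p pics; cat > h.py <<'E'
import numpy as np, cv2
from plant import r
def w(p,s):
    M=np.linalg.inv(np.array(s["world_to_cam"])); return (M@np.append(p,1))[:3]
def px(P,s):
    c=(np.array(s["world_to_cam"])@np.append(P,1))[:3]; q=np.array(s["intrinsics"])@c; return q[:2]/q[2]
def onplane(u,v,z,s):
    M=np.linalg.inv(np.array(s["world_to_cam"])); d=M[:3,:3]@np.linalg.inv(s["intrinsics"])@[u,v,1]; o=M[:3,3]
    return o+d*(z-o[2])/d[2]
E
python3 - <<'E'
from h import *
st=r.state();print(st['time'],st['ee_pos'],st['tcp_rot'],st['ft_force'],r.finger_overhang)
for n in("top","side"):
    s=r.snapshot(n); cv2.imwrite(f"pics/{n}0.png",s["pixels"][:,:,::-1])
    print(n,"cam",w([0,0,0],s).round())
    for t in("jam_lid","honey_lid","jam_jar","honey_jar","yellow_shaker","white_shaker","yogurt_tub","pick_pot","stamp"):
        for d in r.pinpoint(t,s)[:4]:
            P=w(d["position"],s); print(t,round(d["confidence"],2),P.round(),px(P,s).round())
E
```

```text
0.0 [ 241.43020272 -493.49367131  215.59317765] [-3.13986612e+00 -2.60696444e-04  4.54807246e-01] [-1.22516846  0.0190828  -0.07662621] 19.0
top cam [ 307.  -17. 1265.]
jam_lid 0.66 [454. -63.  90.] [269. 211.]
honey_lid 0.97 [547. 393. 115.] [124. 181.]
honey_lid 0.78 [389. 197. 115.] [185. 231.]
honey_lid 0.57 [405.  95. 112.] [218. 226.]
jam_jar 0.73 [455. -56.   1.] [266. 214.]
honey_jar 0.89 [396. 197.  -2.] [191. 231.]
honey_jar 0.55 [549. 394.   4.] [135. 187.]
yellow_shaker 0.56 [498.  59.  -2.] [232. 201.]
white_shaker 0.74 [487. 216.   0.] [186. 205.]
white_shaker 0.37 [548. 397.   3.] [134. 187.]
yogurt_tub 0.71 [475. 316.   3.] [157. 208.]
pick_pot 0.54 [ 444. -198.    1.] [307. 217.]
stamp 0.53 [671. 300.  -4.] [164. 153.]
side cam [ 142. 1220.  807.]
jam_lid 0.59 [453. -62.  95.] [276. 188.]
honey_lid 0.95 [394. 196. 114.] [274. 224.]
honey_lid 0.91 [406.  92. 110.] [278. 208.]
honey_lid 0.64 [543. 394. 116.] [202. 255.]
jam_jar 0.56 [456. -61.   4.] [274. 210.]
honey_jar 0.93 [391. 192.  -2.] [275. 255.]
honey_jar 0.86 [542. 396.   0.] [205. 288.]
honey_jar 0.64 [408.  93.  -1.] [277. 236.]
yellow_shaker 0.76 [496.  58.  -2.] [255. 227.]
white_shaker 0.9 [489. 211.   4.] [243. 252.]
yogurt_tub 0.72 [475. 316.  -2.] [237. 275.]
pick_pot 0.75 [ 437. -196.    2.] [287. 194.]
stamp 0.74 [672. 303.   1.] [178. 260.]
stamp 0.26 [487. 215.   2.] [243. 253.]
```

View pics/top0.png

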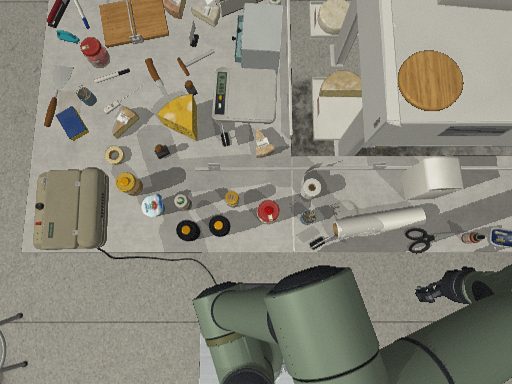

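View pics/side0.png

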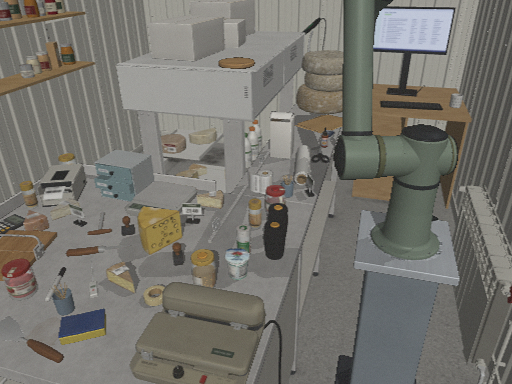

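The top view shows the front row. Candidates:
- **Jam:** red lid at (269,211). The other red jar at (93,50) is at the far back, so it isn't meant.
- **Honey:** gold lid at (127,182). The jars at (187,230) and (219,226) are black look-alikes, and the yellow shaker is at (232,198).

I choose (269,211) and (127,182), and will check both in one crop.

```bash
python3 - <<'E'
from h import *
out=[]
for n,cs in(("top",[(269,211),(127,182)]),("side",[(276,190),(203,258)])):
    s=r.snapshot(n);im=s["pixels"][:,:,::-1]
    row=[]
    for u,v in cs: row.append(cv2.resize(im[v-25:v+25,u-33:u+33],(396,300),interpolation=cv2.INTER_CUBIC))
    out.append(np.hstack(row))
    for t,z in(("jam_lid",96),("honey_lid",116)):
        for d in r.pinpoint(t,s)[:3]: P=w(d["position"],s); print(n,t,round(d["confidence"],2),P.round(1),px(P,s).round(1),onplane(*px(P,s),z,s).round(1))
    hsv=cv2.cvtColor(s["pixels"],cv2.COLOR_RGB2HSV)
    for (u,v),z in zip(cs,(92,112)):
        c=hsv[v-2:v+3,u-2:u+3].reshape(-1,3); print(n,"hsv",np.median(c,0),"plane",onplane(u,v,z,s).round(1))
cv2.imwrite("pics/crop.png",np.vstack(out))
E
```

```text
top jam_lid 0.56 [456.2 -60.1  93.4] [267.7 209.9] [455.9 -60.   96. ]
top honey_lid 0.71 [405.6  92.3 116.4] [218.7 225.3] [405.6  92.4 116. ]
top honey_lid 0.57 [545.1 395.4 118.1] [123.3 181.3] [545.5 396.2 116. ]
top hsv [  2. 224. 154.] plane [452.7 -64.2  92. ]
top hsv [ 21. 232. 188.] plane [544.  385.6 112. ]
side jam_lid 0.95 [452.3 -63.4  93. ] [275.8 188.6] [451.  -58.1  96. ]
side honey_lid 0.78 [391.4 194.2 114.6] [274.9 224. ] [390.9 196.3 116. ]
side honey_lid 0.75 [543.4 391.4 116. ] [202.7 253.9] [543.4 391.4 116. ]
side honey_lid 0.61 [407.1  94.  114.4] [277.7 206.9] [406.5  96.7 116. ]
side hsv [  1. 149. 118.] plane [449.5 -55.1  92. ]
side hsv [ 18. 150. 142.] plane [538.  402.9 112. ]
```

View pics/crop.png

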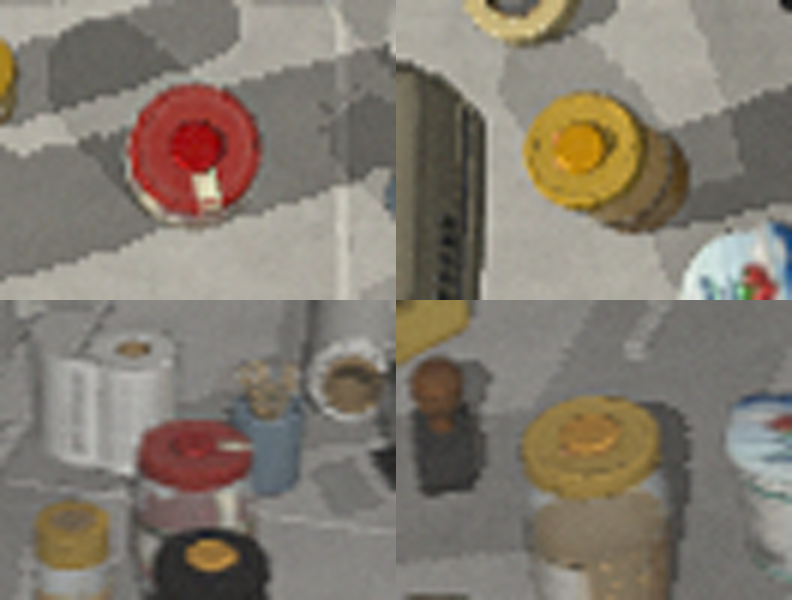

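The crop confirms the choice: jam button at about top px (268.4,210.0) and honey button at about (124.2,181.0). That puts the buttons at about (454.5,-62,96) and (545.5,393.5,116), which the side view matches within a few mm. I'm moving halfway in the air, shutting the fingers and turning to yaw 1.57.

Call:
{"fn": "move_arm", "kwargs": {"series": [[[0.635, -0.49, 0], [0, 0, -0.355], -1], [[0.635, -0.49, 0], [0, 0, -0.355], -1], [[0.635, -0.49, 0], [0, 0, -0.355], -1], [[0.635, -0.49, 0], [0, 0, -0.355], -1], [[0.635, -0.49, 0], [0, 0, -0.355], -1], [[0.635, -0.49, 0], [0, 0, -0.355], -1], [[0.635, -0.49, 0], [0, 0, -0.355], -1], [[0.635, -0.49, 0], [0, 0, -0.355], -1], [[0.635, -0.49, 0], [0, 0, -0.355], -1], [[0.635, -0.49, 0], [0, 0, -0.355], -1]]}}

```text
time: 2.3
ee_pos: [348.2, -278.4, 216.5]
tcp_rot: [3.141, 0.0, 1.569]
ft_force: [-0.5, 0.3, 0.3]
gripper_width: -0.0
finger_force: 0.0
```

```bash
python3 - <<'E'
from h import *
for n in("top","side"):
  for k in range(2):
    s=r.snapshot(n)
    for t,z in(("jam_lid",96),("honey_lid",116)):
        for d in r.pinpoint(t,s)[:4]: P=w(d["position"],s); print(n,t,round(d["confidence"],2),P.round(1),onplane(*px(P,s),z,s).round(1))
s=r.snapshot("top")
print(onplane(268.4,210,96,s),onplane(124.2,181,116,s))
st=r.state();print({k:np.round(v,3) for k,v in st.items()})
E
```

```text
top jam_lid 0.98 [452.7 -62.4  93.7] [452.4 -62.4  96. ]
top honey_lid 0.88 [389.1 197.1 116.1] [389.1 197.1 116. ]
top honey_lid 0.88 [405.4  95.5 117.2] [405.5  95.7 116. ]
top honey_lid 0.71 [547.1 395.8 118.5] [547.6 396.7 116. ]
top jam_lid 0.93 [455.3 -62.1  95. ] [455.2 -62.   96. ]
top jam_lid 0.63 [486.2 219.4   1.2] [472.8 201.7  96. ]
top honey_lid 0.81 [391.  196.3 115.8] [391.  196.3 116. ]
top honey_lid 0.67 [548.9 394.8 116. ] [548.9 394.8 116. ]
top honey_lid 0.64 [ 442.5 -195.7   -0.6] [ 430.  -179.2  116. ]
top honey_lid 0.58 [407.5  95.2 113.9] [407.3  95.  116. ]
side jam_lid 0.96 [453.3 -64.4  94.5] [452.6 -61.6  96. ]
side honey_lid 0.98 [543.3 393.6 116.8] [543.7 392.7 116. ]
side honey_lid 0.83 [407.5  95.4 110.9] [405.6 103.6 116. ]
side honey_lid 0.76 [393.1 192.3 111.7] [391.5 198.7 116. ]
side honey_lid 0.49 [452.7 -64.3  93.1] [442.7 -23.1 116. ]
side jam_lid 0.76 [452.5 -63.2  92.2] [450.9 -56.4  96. ]
side honey_lid 0.85 [392.2 197.6 112. ] [390.8 203.4 116. ]
side honey_lid 0.68 [541.9 394.1 120.3] [544.4 388.9 116. ]
side honey_lid 0.61 [407.7  95.2 111.8] [406. 102. 116.]
[455.40048799 -62.18762577  96.        ] [546.38684781 393.27259913 116.        ]
{'time': np.float64(2.95), 'joint_pos': array([-0.84 ,  0.133, -0.446,  0.992, -0.   ,  0.731]), 'qvel': array([-0.001, -0.001,  0.003,  0.   ,  0.002, -0.   ]), 'effort': array([-8.0000e-03, -3.3136e+01,  2.5661e+01,  1.0000e-03, -1.0000e-03,
        1.0000e-03]), 'ee_pos': array([ 348.178, -278.378,  216.365]), 'tcp_rot': array([-3.142,  0.   ,  1.57 ]), 'ft_force': array([1.184, 0.549, 0.213]), 'moment': array([-0.023, -0.002,  0.031]), 'finger_force': np.float64(0.0), 'gripper_width': np.float64(-0.002)}
```

Call:
{"fn": "move_arm", "kwargs": {"series": [[[0.72, 0.353, 0.0], [0, 0, 0], -1], [[0.72, 0.353, 0], [0, 0, 0], -1], [[0.72, 0.353, 0], [0, 0, 0], -1], [[0.72, 0.353, 0], [0, 0, 0], -1], [[0.72, 0.353, 0], [0, 0, 0], -1], [[0.72, 0.353, 0], [0, 0, 0], -1], [[0.72, 0.353, 0.2], [0, 0, 0], -1], [[0.72, 0.353, 0.25], [0, 0, 0], -1], [[0.72, 0.353, 0.25], [0, 0, 0], -1], [[0.72, 0.353, 0.25], [0, 0, 0], -1]]}}

```text
time: 3.95
ee_pos: [454.0, -63.0, 141.7]
tcp_rot: [-3.141, -0.0, 1.569]
ft_force: [1.0, 0.1, -0.7]
gripper_width: 0.0
finger_force: 0.0
```

```bash
python3 - <<'E'
from h import *
s=r.snapshot("side");im=s["pixels"][:,:,::-1]
print(r.state()['ee_pos'],r.state()['ft_force'],px([454,-62,96],s))
a=cv2.resize(im[145:225,226:326],(500,400),interpolation=cv2.INTER_CUBIC)
cv2.imwrite("pics/a1.png",a)
E
```

```text
[454.95953723 -63.26066827 142.58237791] [0.39630497 0.23743013 0.1103532 ] [275.26098901 187.97829708]
```

View pics/a1.png

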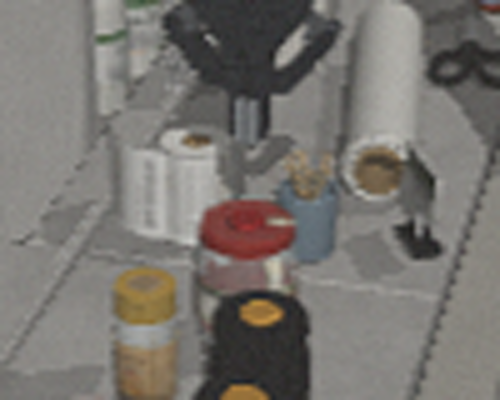

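The fingers hang in line with the red lid's column (crop x≈248). I'm coming down carefully.

Call:
{"fn": "move_arm", "kwargs": {"series": [[[0, 0, 0.03], [0, 0, 0], -1], [[0, 0, 0.06], [0, 0, 0], -1], [[0, 0, 0.07], [0, 0, 0], -1], [[0, 0, 0.07], [0, 0, 0], -1], [[0, 0, 0.07], [0, 0, 0], -1]]}}

```text
time: 4.5
ee_pos: [454.2, -62.4, 120.4]
tcp_rot: [-3.142, -0.0, 1.57]
ft_force: [-0.6, -0.6, -0.8]
gripper_width: -0.003
finger_force: 0.0
```

```bash
python3 - <<'E'
from h import *
s=r.snapshot("side");im=s["pixels"][:,:,::-1]
print(r.state()['ee_pos'],r.state()['ft_force'],px(r.state()['ee_pos'],s))
t=r.snapshot("top");it=t["pixels"][:,:,::-1]
a=cv2.resize(im[155:215,236:316],(480,360),interpolation=cv2.INTER_CUBIC)
b=cv2.resize(it[180:240,240:293],(318,360),interpolation=cv2.INTER_CUBIC)
cv2.imwrite("pics/a2.png",np.hstack([a,b]))
E
```

```text
[454.37140675 -62.47171126 120.53228944] [-0.36227024  0.37927065 -0.01597614] [275.26636547 181.85606405]
```

View pics/a2.png

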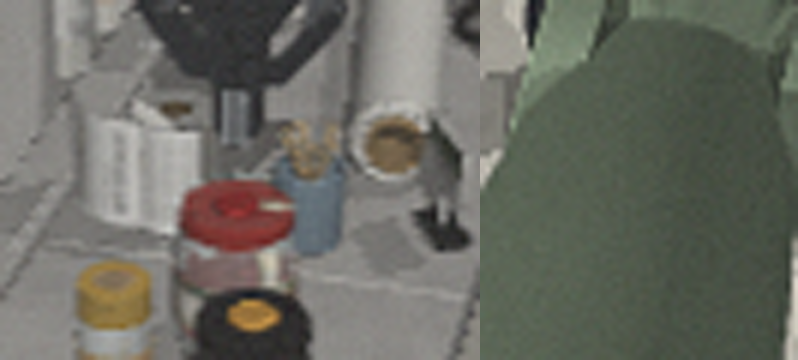

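```bash
python3 - <<'E'
from h import *
s=r.snapshot("side");im=s["pixels"][:,:,::-1]; im0=cv2.imread("pics/side0.png")
for P in ([454,-62,101],[454,-62,96],[454,-62,92],[454,-62,120],[454,-62,175],[454,-62,0],[454,-116,101]): print(P,px(P,s).round(1))
f=lambda a:cv2.resize(a[140:210,246:306],(390,455),interpolation=cv2.INTER_NEAREST)
cv2.imwrite("pics/a3.png",np.hstack([f(im0),f(im)]))
d=cv2.absdiff(im,im0).max(2)
for v in range(166,194): print(v,''.join('#' if x>40 else '+' if x>20 else '.' for x in d[v,255:300]))
E
```

```text
[454, -62, 101] [275.3 186.8]
[454, -62, 96] [275.3 188. ]
[454, -62, 92] [275.2 189. ]
[454, -62, 120] [275.3 182.1]
[454, -62, 175] [275.5 168.2]
[454, -62, 0] [275.  210.8]
[454, -116, 101] [278.8 180.1]
166 .......+#+#####################..............
167 ......+++#+###################...............
168 ......+#+#+##++##############................
169 ......+##+++++++#########+.+................+
170 ........+++++++.##++#+###...................+
171 .....+++++.#++++##.+++###..................++
172 ....+.+++###++++##.+++###....................
173 ....+++.+###++++##.##+###....................
174 .++.++++.++.++++##.+++###........+...........
175 ......+++.++++####.+++####++++...............
176 ..........+.+#####.#++###+++.+...............
177 ..............+#++.+..##+++++................
178 ..............+#++.+...+#+#+.................
179 ..............+#+++#++++++++.................
180 ..............+#+++##+#+++.+.................
181 ..............+#+++#++.++....................
182 ..............+#+...++++.+...................
183 ..............+#+..+..+..+...................
184 ..............+#+..+.+++.+...................
185 .............................................
186 .............................................
187 .............................................
188 ..........................................+.+
189 ........................................+....
190 .............................................
191 .............................................
192 .............................................
193 .............................................
```

View pics/a3.png

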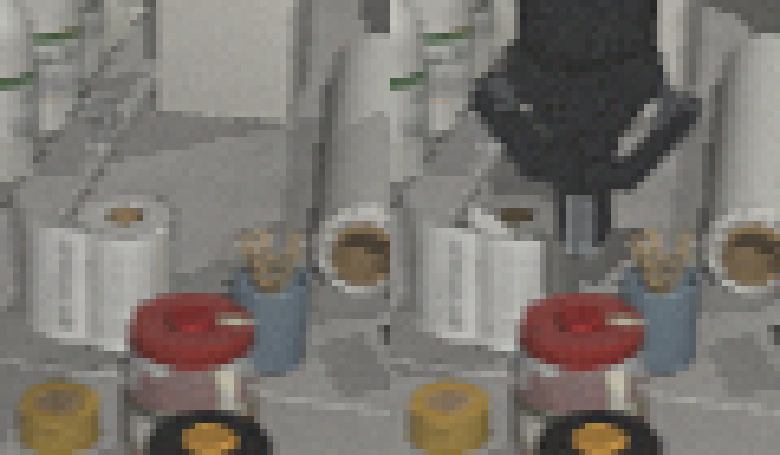

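```bash
python3 - <<'E'
from h import *
t=r.snapshot("top")
for z in(180,197,216,270): print(z,px([241.6,-494.1,z],t).round(1))
i0=cv2.imread("pics/top0.png")
c=i0[262:322,395:475]
cv2.imwrite("pics/a4.png",cv2.resize(c,(640,480),interpolation=cv2.INTER_NEAREST))
E
```

```text
180 [422.7 280.8]
197 [425.4 281.2]
216 [428.6 281.6]
270 [438.2 282.9]
```

View pics/a4.png

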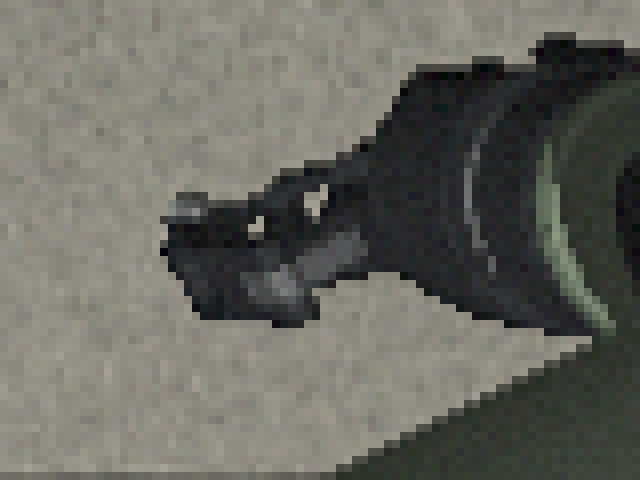

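```bash
python3 - <<'E'
from h import *
t=r.snapshot("top");s=r.snapshot("side")
for P in([0,0,0],[610,240,0],[640,240,237],[0,0,200],[300,0,0],[300,300,0],[400,300,0]): print(P,px(P,t).round(1),px(P,s).round(1))
print(t["intrinsics"],s["intrinsics"]);print(np.round(t["world_to_cam"],3));print(np.round(s["world_to_cam"],3))
i0=cv2.imread("pics/side0.png");i1=s["pixels"][:,:,::-1]
cv2.imwrite("pics/a5.png",np.hstack([cv2.resize(i1[90:290,300:500],(400,400)),cv2.resize(t["pixels"][200:384,190:390,::-1],(400,400))]))
E
```

```text
[0, 0, 0] [249.2 355.3] [404.1 239.3]
[610, 240, 0] [180.5 169.8] [204.5 251.7]
[640, 240, 237] [164.8 140.5] [189.4 184.9]
[0, 0, 200] [248.2 374.7] [414.3 185.8]
[300, 0, 0] [249.2 259.8] [313.6 225.9]
[300, 300, 0] [159.6 260. ] [296.4 281.6]
[400, 300, 0] [160.8 230.1] [262.8 275.4]
[[371.88999689   0.         252.46165098]
 [  0.         371.88999689 189.70066068]
 [  0.           0.           1.        ]] [[416.08517642   0.         253.85995547]
 [  0.         416.08517642 186.55372354]
 [  0.           0.           1.        ]]
[[-2.000000e-03 -1.000000e+00 -5.000000e-03 -1.029500e+01]
 [-9.840000e-01  3.000000e-03 -1.800000e-01  5.296460e+02]
 [ 1.800000e-01  4.000000e-03 -9.840000e-01  1.189441e+03]
 [ 0.000000e+00  0.000000e+00  0.000000e+00  1.000000e+00]]
[[-9.580000e-01 -2.860000e-01 -1.300000e-02  4.954980e+02]
 [-1.240000e-01  4.550000e-01 -8.820000e-01  1.740670e+02]
 [ 2.580000e-01 -8.430000e-01 -4.710000e-01  1.372253e+03]
 [ 0.000000e+00  0.000000e+00  0.000000e+00  1.000000e+00]]
```

View pics/a5.png

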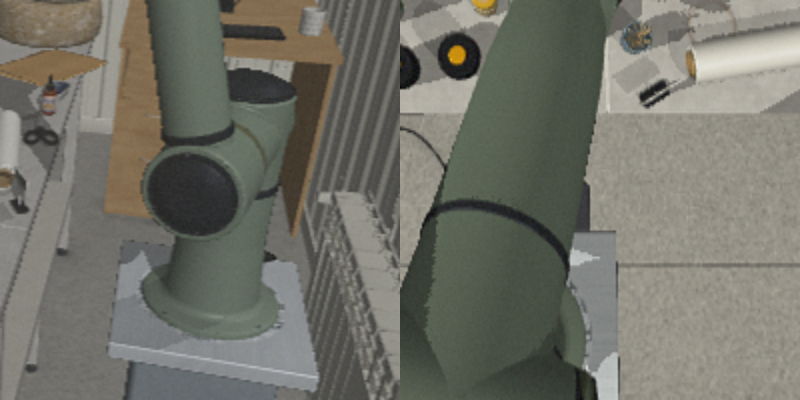

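The rendered gripper doesn't sit where the reported TCP says it should: its tips are about 8 px too high in the side view. Before I press, I'll raise the arm and measure the tip with both cameras where both can see it.

Call:
{"fn": "move_arm", "kwargs": {"series": [[[0, 0, -0.16], [0, 0, 0], -1], [[0, 0, -0.33], [0, 0, 0], -1], [[0.85, -0.34, -0.33], [0, 0, 0], -1], [[0.85, -0.34, -0.33], [0, 0, 0], -1], [[0.85, -0.34, -0.33], [0, 0, 0], -1], [[0.85, -0.34, -0.33], [0, 0, 0], -1], [[0.85, -0.34, -0.33], [0, 0, 0], -1], [[0.85, -0.34, -0.33], [0, 0, 0], -1], [[0.85, -0.34, -0.33], [0, 0, 0], -1], [[0.85, -0.34, -0.33], [0, 0, 0], -1]]}}

```text
time: 5.8
ee_pos: [352.4, 192.8, 219.5]
tcp_rot: [3.141, 0.0, 1.572]
ft_force: [0.2, -0.3, 0.5]
gripper_width: -0.001
finger_force: 0.0
```

Call:
{"fn": "move_arm", "kwargs": {"series": [[[0.85, -0.34, 0], [0, 0, 0], -1], [[0.85, -0.34, 0], [0, 0, 0], -1], [[0.85, -0.34, 0], [0, 0, 0], -1], [[0.85, -0.34, 0], [0, 0, 0], -1], [[0.85, -0.34, 0], [0, 0, 0], -1], [[0.85, -0.34, 0], [0, 0, 0], -1], [[0.85, -0.34, 0], [0, 0, 0], -1], [[0.85, -0.34, 0], [0, 0, 0], -1], [[0.85, -0.34, 0], [0, 0, 0], -1]]}}

```text
time: 6.7
ee_pos: [251.6, 446.2, 219.2]
tcp_rot: [-3.141, 0.001, 1.568]
ft_force: [-0.0, -0.2, -0.1]
gripper_width: -0.0
finger_force: 0.0
```

```bash
python3 - <<'E'
from h import *
t=r.snapshot("top");s=r.snapshot("side");st=r.state();e=np.array(st['ee_pos']);print(e,st['tcp_rot'],st['joint_pos'].round(3) if hasattr(st['joint_pos'],'round') else st['joint_pos'])
out=[]
for n,p in(("top",t),("side",s)):
    im=p["pixels"][:,:,::-1]; tip=px(e-[0,0,19],p); print(n,"tip exp",tip.round(1),"body",px(e+[0,0,54],p).round(1))
    u,v=tip.astype(int); u0,v0=max(0,u-50),max(0,v-50); print("crop origin",u0,v0)
    out.append(cv2.resize(im[v0:v0+100,u0:u0+100],(400,400),interpolation=cv2.INTER_NEAREST) if im[v0:v0+100].shape[0]==100 else cv2.resize(cv2.copyMakeBorder(im,0,200,0,200,0)[v0:v0+100,u0:u0+100],(400,400),interpolation=cv2.INTER_NEAREST))
    cv2.circle(out[-1],(int((tip[0]-u0)*4),int((tip[1]-v0)*4)),4,(0,0,255),1)
cv2.imwrite("pics/b1.png",np.hstack(out))
E
```

```text
[251.58481522 446.44202636 219.44429102] [3.14153032e+00 3.53565941e-04 1.56755351e+00] [ 0.914  0.255 -0.283  1.033 -0.     2.488]
top tip exp [ 88.5 278.3] body [ 76.2 279.8]
crop origin 38 228
side tip exp [307.3 259.4] body [308.8 233.4]
crop origin 257 209
```

View pics/b1.png

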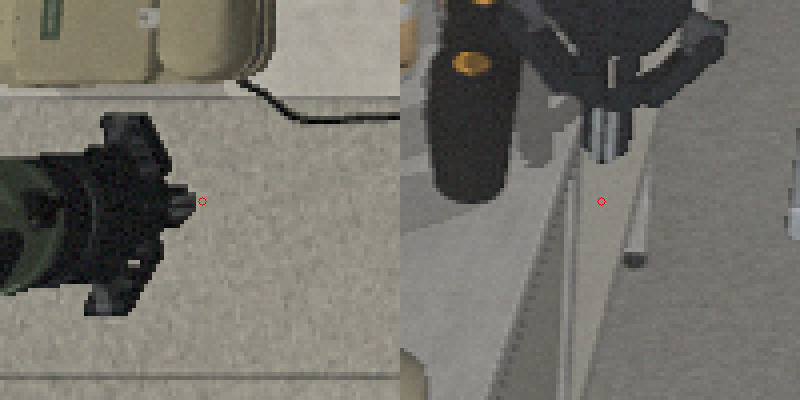

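```bash
python3 - <<'E'
from h import *
t=r.snapshot("top");s=r.snapshot("side");e=r.state()['ee_pos']
P=lambda p:np.array(p["intrinsics"])@np.array(p["world_to_cam"])[:3]
for a,b in(((86.7,279),(308.2,249)),((85.7,279),(308.2,248)),((87.2,279),(308.2,249.5))):
    X=cv2.triangulatePoints(P(t),P(s),np.array(a,float),np.array(b,float))[:,0];X=X[:3]/X[3]
    print(X.round(1),(X-e).round(1),px(X,t).round(1),px(X,s).round(1))
print(onplane(86.7,279,200,t), onplane(308.2,249,200,s),onplane(86.7,279,230,t), onplane(308.2,249,230,s))
for n,p,(u0,v0,u1,v1) in(("top",t,(62,255,95,305)),("side",s,(290,215,345,258))):
    g=cv2.cvtColor(p["pixels"],cv2.COLOR_RGB2GRAY)
    for v in range(v0,v1): print(v,' '.join('%3d'%x for x in g[v,u0:u1]) if n=="top" and 270<v<288 or n=="side" and 238<v<256 else '')
E
```

```text
[251.4 440.2 225.9] [-0.  -6.6  6.3] [ 86.7 278.8] [308.4 249. ]
[251.4 441.3 229.5] [ 0.1 -5.5 10. ] [ 85.7 278.9] [308.3 248. ]
[251.3 439.7 224.1] [-0.1 -7.1  4.5] [ 87.2 278.8] [308.4 249.5]
[249.53331967 451.53093066 200.        ] [256.62434776 405.51132084 200.        ] [251.16011741 438.33136481 230.        ] [250.93365327 445.77969867 230.        ]
255 
256 
257 
258 
259 
260 
261 
262 
263 
264 
265 
266 
267 
268 
269 
270 
271  16  24  23  27  32  23  26  30  21  25  33  37  35  35  28  23  24  30 138 151 137 134 134 143 152 147 143 146 141 145 141 140 145
272  34  27  20  27  30  26  16  25  26  25  15  11  36  27  28  25  31 148 152 141 136 142 139 142 151 149 142 138 141 143 143 142 142
273  28  22  19  25  15  23  29  25  24  25  23  15  15  23  28  10  32 158 150 142 142 150 149 144 141 138 139 129 128 137 142 150 140
274  30  26  17  26  13  21  14  25  21  20  31  19  19  17  30  25  30  73  68  68  71  75  71 153 142 136 139 134 136 137 141 145 145
275  27  22  23  20  15  22  32  19  26  28  20  12  28  19  26  22  16  22  24  14   5  22  33 165 153 147 144 143 1
[... 4972 characters left out ...]
117 120 117 114 117
253 136 134 140 140 137 141 147 119  99  79 101 106 127 135 137 141 138 139 135 138 136 134 136 135 137 135 130 111 129 124 114 114 114 114 113 110 110 111 114 116 112 114 110 115 112 112 113 116 117 117 117 111 112 115 116
254 135 138 139 136 138 135 139 114  98 134 127 104 125 139 140 139 138 140 139 133 139 137 135 136 138 138 117 108 131 123 111 113 116 114 111 114 119 114 114 117 118 114 112 112 110 113 114 116 115 115 118 118 116 116 119
255 137 142 140 140 139 145 126 102  97 136 120 110 128 137 134 137 138 141 135 137 138 136 136 136 138 136 118 117 139 119 108 108 116 118 117 114 114 114 117 121 117 115 115 116 113 112 113 116 118 116 118 116 121 114 111
256 
257
```

Triangulating both views, allowing for the 22 mm pad width, puts the fingertips at the reported x and y but about 19 mm above the reported TCP height. So x and y can be trusted, and I'll find contact by force in small steps. Going back above the jam lid.

Call:
{"fn": "move_arm", "kwargs": {"series": [[[-0.85, 0.34, 0], [0, 0, 0], -1], [[-0.85, 0.34, 0], [0, 0, 0], -1], [[-0.85, 0.34, 0], [0, 0, 0], -1], [[-0.85, 0.34, 0], [0, 0, 0], -1], [[-0.85, 0.34, 0], [0, 0, 0], -1], [[-0.85, 0.34, 0], [0, 0, 0], -1], [[-0.85, 0.34, 0], [0, 0, 0], -1], [[-0.85, 0.34, 0], [0, 0, 0], -1]]}}

```text
time: 7.7
ee_pos: [352.6, 192.2, 219.6]
tcp_rot: [3.141, -0.001, 1.568]
ft_force: [0.7, 0.8, -0.1]
gripper_width: 0.005
finger_force: 0.0
```

Call:
{"fn": "move_arm", "kwargs": {"series": [[[-0.85, 0.34, 0], [0, 0, 0], -1], [[-0.85, 0.34, 0], [0, 0, 0], -1], [[-0.85, 0.34, 0], [0, 0, 0], -1], [[-0.85, 0.34, 0], [0, 0, 0], -1], [[-0.85, 0.34, 0], [0, 0, 0], -1], [[-0.85, 0.34, 0], [0, 0, 0], -1], [[-0.85, 0.34, 0], [0, 0, 0], -1], [[-0.85, 0.34, 0.15], [0, 0, 0], -1], [[-0.85, 0.34, 0.3], [0, 0, 0], -1], [[-0.85, 0.34, 0.34], [0, 0, 0], -1], [[-0.85, 0.34, 0.345], [0, 0, 0], -1], [[-0.85, 0.34, 0.345], [0, 0, 0], -1]]}}

```text
time: 8.9
ee_pos: [454.4, -61.1, 116.2]
tcp_rot: [-3.141, -0.0, 1.572]
ft_force: [-0.5, -0.5, 0.7]
gripper_width: -0.002
finger_force: 0.0
```

Call:
{"fn": "move_arm", "kwargs": {"series": [[[0, 0, 0.005], [0, 0, 0], -1], [[0, 0, 0.01], [0, 0, 0], -1], [[0, 0, 0.01], [0, 0, 0], -1]]}}

```text
time: 9.2
ee_pos: [454.8, -62.5, 113.6]
tcp_rot: [3.14, 0.0, 1.57]
ft_force: [-0.4, -0.1, 0.0]
gripper_width: -0.001
finger_force: 0.0
```

Call:
{"fn": "move_arm", "kwargs": {"series": [[[0, 0, 0.005], [0, 0, 0], -1], [[0, 0, 0.01], [0, 0, 0], -1], [[0, 0, 0.01], [0, 0, 0], -1]]}}

```text
time: 9.5
ee_pos: [454.1, -62.5, 109.7]
tcp_rot: [-3.141, -0.0, 1.57]
ft_force: [-0.1, -0.6, 0.4]
gripper_width: -0.001
finger_force: 0.0
```

Call:
{"fn": "move_arm", "kwargs": {"series": [[[0, 0, 0.005], [0, 0, 0], -1], [[0, 0, 0.01], [0, 0, 0], -1], [[0, 0, 0.01], [0, 0, 0], -1]]}}

```text
time: 9.8
ee_pos: [454.0, -62.4, 106.6]
tcp_rot: [-3.141, -0.0, 1.57]
ft_force: [0.1, 1.1, -0.1]
gripper_width: 0.002
finger_force: 0.0
```

```bash
python3 - <<'E'
from h import *
s=r.snapshot("side");st=r.state();print(st['time'],st['ee_pos'].round(1),st['ft_force'].round(1))
im0=cv2.imread("pics/side0.png");d=cv2.absdiff(s["pixels"][:,:,::-1],im0).max(2)
for v in range(172,198): print(v,''.join('#' if x>40 else '+' if x>20 else '.' for x in d[v,258:294]))
for y in(-62,-51):
  for z in(96,105,115,125): print(y,z,px([454,y,z],s).round(1))
E
```

```text
9.85 [454.1 -62.4 106.7] [0.1 0.9 0.1]
172 ++++++###++++#############..........
173 +.++.+###++++#########..............
174 .++.++++..+++##.+++###..............
175 ...+.+++++++###.++.###.....++.+.....
176 .....+#########.#++####..++.........
177 ......+########.+++####+#++.........
178 ......#########.+++####++...........
179 ........#######.+++###+++...........
180 ...........+###.+++##++++...........
181 ...........+#++.#+.+#+..............
182 ...........+#+......+++.............
183 ...........+#+.+.++..+..............
184 ...........+#+..+.+.+.+.............
185 ............+.......................
186 ....................................
187 ....................................
188 ....................................
189 ....................................
190 ....................................
191 ....................................
192 ....................................
193 ....................................
194 ....................................
195 .....+++............................
196 ..+.................................
197 ....................................
-62 96 [275.3 188. ]
-62 105 [275.3 185.8]
-62 115 [275.3 183.3]
-62 125 [275.3 180.8]
-51 96 [274.5 189.4]
-51 105 [274.5 187.2]
-51 115 [274.6 184.7]
-51 125 [274.6 182.2]
```

No contact yet, and the tip shows at z≈125 with the TCP at 106.7. That confirms the tip sits about 18-19 mm above the reported TCP, so I expect contact near TCP z≈77.

Call:
{"fn": "move_arm", "kwargs": {"series": [[[0, 0, 0.02], [0, 0, 0], -1], [[0, 0, 0.04], [0, 0, 0], -1], [[0, 0, 0.06], [0, 0, 0], -1], [[0, 0, 0.06], [0, 0, 0], -1]]}}

```text
time: 10.25
ee_pos: [453.4, -62.2, 87.8]
tcp_rot: [-3.14, -0.001, 1.57]
ft_force: [-0.6, -0.3, -0.1]
gripper_width: 0.005
finger_force: 0.0
```

Call:
{"fn": "move_arm", "kwargs": {"series": [[[0, 0, 0.01], [0, 0, 0], -1], [[0, 0, 0.02], [0, 0, 0], -1], [[0, 0, 0.02], [0, 0, 0], -1]]}}

```text
time: 10.55
ee_pos: [454.0, -62.4, 82.6]
tcp_rot: [-3.141, -0.0, 1.57]
ft_force: [0.3, 0.8, 0.3]
gripper_width: 0.002
finger_force: 0.0
```

Call:
{"fn": "move_arm", "kwargs": {"series": [[[0, 0, 0.005], [0, 0, 0], -1], [[0, 0, 0.007], [0, 0, 0], -1], [[0, 0, 0.007], [0, 0, 0], -1]]}}

```text
time: 10.85
ee_pos: [454.4, -62.5, 80.9]
tcp_rot: [3.141, 0.0, 1.57]
ft_force: [-0.1, -0.7, 0.8]
gripper_width: -0.001
finger_force: 0.5
```

Call:
{"fn": "move_arm", "kwargs": {"series": [[[0, 0, 0.005], [0, 0, 0], -1], [[0, 0, 0.007], [0, 0, 0], -1], [[0, 0, 0.007], [0, 0, 0], -1]]}}

```text
time: 11.15
ee_pos: [454.4, -62.5, 79.2]
tcp_rot: [3.141, 0.0, 1.57]
ft_force: [-1.1, 0.8, 8.1]
gripper_width: -0.001
finger_force: 3.8
```

Contact at 8 N, so the button is about 2 mm in. I'll press 1 mm more, then come straight off.

Call:
{"fn": "move_arm", "kwargs": {"series": [[[0, 0, 0.0035], [0, 0, 0], -1], [[0, 0, 0.0035], [0, 0, 0], -1], [[0, 0, 0.0035], [0, 0, 0], -1]]}}

```text
time: 11.45
ee_pos: [454.5, -62.5, 78.5]
tcp_rot: [3.141, 0.0, 1.57]
ft_force: [-2.2, 0.8, 11.3]
gripper_width: 0.003
finger_force: 5.2
```

Call:
{"fn": "move_arm", "kwargs": {"series": [[[0, 0, -0.02], [0, 0, 0], -1], [[0, 0, -0.06], [0, 0, 0], -1], [[0, 0, -0.2], [0, 0, 0], -1], [[0, 0, -0.36], [0, 0, 0], -1], [[0, 0, -0.46], [0, 0, 0], -1], [[0, 0, -0.46], [0, 0, 0], -1]]}}

```text
time: 12.05
ee_pos: [457.2, -63.3, 220.0]
tcp_rot: [3.134, 0.002, 1.57]
ft_force: [0.0, -0.2, -0.5]
gripper_width: 0.0
finger_force: 0.0
```

```bash
python3 - <<'E'
from h import *
for n in("top","side"):
    s=r.snapshot(n)
    for t,z in(("jam_lid",96),("honey_lid",116)):
        for d in r.pinpoint(t,s)[:4]: P=w(d["position"],s); print(n,t,round(d["confidence"],2),P.round(1),onplane(*px(P,s),z,s).round(1))
im0=cv2.imread("pics/side0.png");d=cv2.absdiff(s["pixels"][:,:,::-1],im0).max(2)
print("jam diff",d[183:212,258:292].mean(), "ref",d[183:212,200:250].mean())
print(r.state()['ee_pos'])
E
```

```text
top jam_lid 0.69 [546.3 400.   -0.7] [528.  368.2  96. ]
top honey_lid 0.88 [542.7 395.6 115.1] [542.5 395.2 116. ]
top honey_lid 0.65 [408.3  94.9 115. ] [408.2  94.9 116. ]
top honey_lid 0.64 [390.9 195.2 116.5] [390.9 195.3 116. ]
side jam_lid 0.9 [453.2 -62.7  96.9] [453.6 -64.3  96. ]
side honey_lid 0.96 [396.3 196.5 111.4] [394.6 203.3 116. ]
side honey_lid 0.87 [543.  394.4 118.5] [544.5 391.4 116. ]
side honey_lid 0.58 [406.6  91.6 112.3] [405.2  97.7 116. ]
jam diff 4.674442190669371 ref 8.61103448275862
[453.17785094 -62.13819463 214.16575781]
```

Jam button pressed about 3 mm and released; the jar hasn't moved. Now to the honey jar, going left first so I stay clear of the screen.

Call:
{"fn": "move_arm", "kwargs": {"series": [[[1, 0, 0], [0, 0, 0], -1], [[1, 0, 0], [0, 0, 0], -1], [[1, 0, 0], [0, 0, 0], -1], [[1, 0, 0], [0, 0, 0], -1], [[1, 0, 0], [0, 0, 0], -1], [[1, 0, 0], [0, 0, 0], -1], [[1, 0, 0], [0, 0, 0], -1], [[1, 0, 0], [0, 0, 0], -1]]}}

```text
time: 13.15
ee_pos: [453.4, 238.2, 214.3]
tcp_rot: [-3.139, 0.001, 1.573]
ft_force: [-0.2, -1.1, -0.9]
gripper_width: 0.001
finger_force: 0.0
```

Call:
{"fn": "move_arm", "kwargs": {"series": [[[0.52, 0, 0], [0, 0, 0], -1], [[0.52, 0, 0], [0, 0, 0], -1], [[0.52, 0.15, 0], [0, 0, 0], -1], [[0.52, 0.305, 0], [0, 0, 0], -1], [[0.52, 0.305, 0], [0, 0, 0], -1], [[0.52, 0.305, 0], [0, 0, 0], -1], [[0.52, 0.305, 0.14], [0, 0, 0], -1], [[0.52, 0.305, 0.28], [0, 0, 0], -1], [[0.52, 0.305, 0.28], [0, 0, 0], -1], [[0.52, 0.305, 0.28], [0, 0, 0], -1]]}}

```text
time: 14.15
ee_pos: [545.3, 391.8, 131.8]
tcp_rot: [-3.139, 0.001, 1.569]
ft_force: [1.1, 0.4, 1.1]
gripper_width: 0.002
finger_force: 0.0
```

```bash
python3 - <<'E'
from h import *
st=r.state();e=st['ee_pos'];s=r.snapshot("side");t=r.snapshot("top")
print(e.round(1),st['ft_force'].round(1),px(e+[0,0,19],s).round(1),px([545.5,393.5,116],s).round(1))
im=s["pixels"][:,:,::-1];u,v=202,245
a=cv2.resize(im[v-40:v+40,u-40:u+40],(400,400),interpolation=cv2.INTER_NEAREST)
it=t["pixels"][:,:,::-1];u,v=124,181
b=cv2.resize(it[v-40:v+40,u-40:u+40],(400,400),interpolation=cv2.INTER_NEAREST)
cv2.imwrite("pics/c1.png",np.hstack([a,b]))
E
```

```text
[545.3 391.8 131.8] [1.1 0.4 1.1] [201.1 243.4] [201.7 254.3]
```

View pics/c1.png

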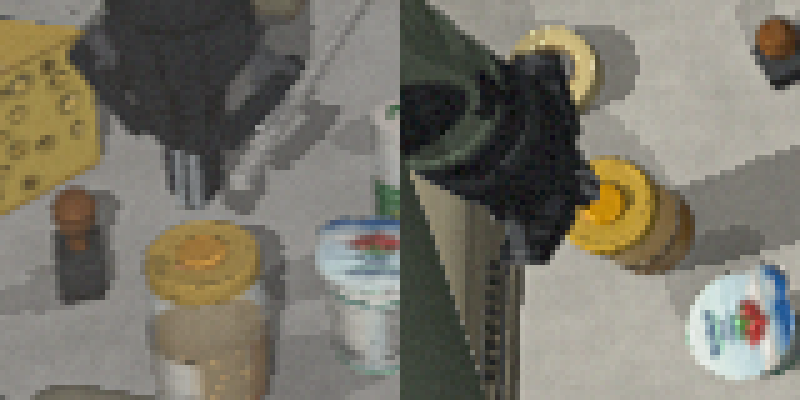

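The tip is above the gold button: side tip (200,246) over button (202,255), and the top view agrees once parallax is allowed for. The tall parts of the gripper clear everything nearby. I expect contact near TCP z≈101.

Call:
{"fn": "move_arm", "kwargs": {"series": [[[0.006, 0, 0.03], [0, 0, 0], -1], [[0.006, 0, 0.06], [0, 0, 0], -1], [[0.006, 0, 0.085], [0, 0, 0], -1], [[0.006, 0, 0.085], [0, 0, 0], -1]]}}

```text
time: 14.65
ee_pos: [545.0, 394.8, 104.5]
tcp_rot: [-3.139, 0.001, 1.57]
ft_force: [-0.2, -0.7, -0.2]
gripper_width: 0.001
finger_force: 0.0
```

Call:
{"fn": "move_arm", "kwargs": {"series": [[[0, 0, 0.006], [0, 0, 0], -1], [[0, 0, 0.012], [0, 0, 0], -1], [[0, 0, 0.012], [0, 0, 0], -1]]}}

```text
time: 14.95
ee_pos: [546.0, 395.3, 102.4]
tcp_rot: [-3.141, 0.0, 1.57]
ft_force: [0.8, 0.0, -0.3]
gripper_width: 0.003
finger_force: 0.0
```

Call:
{"fn": "move_arm", "kwargs": {"series": [[[0, 0, 0.005], [0, 0, 0], -1], [[0, 0, 0.007], [0, 0, 0], -1], [[0, 0, 0.007], [0, 0, 0], -1]]}}

```text
time: 15.25
ee_pos: [546.3, 395.4, 100.8]
tcp_rot: [3.141, -0.0, 1.57]
ft_force: [0.5, 0.0, 2.6]
gripper_width: 0.0
finger_force: 0.8
```

Call:
{"fn": "move_arm", "kwargs": {"series": [[[0, 0, 0.004], [0, 0, 0], -1], [[0, 0, 0.008], [0, 0, 0], -1], [[0, 0, 0.008], [0, 0, 0], -1], [[0, 0, 0.008], [0, 0, 0], -1]]}}

```text
time: 15.65
ee_pos: [546.4, 395.5, 99.3]
tcp_rot: [3.14, -0.001, 1.57]
ft_force: [-1.7, -1.1, 7.3]
gripper_width: -0.001
finger_force: 3.7
```

Call:
{"fn": "move_arm", "kwargs": {"series": [[[0, 0, 0.005], [0, 0, 0], -1], [[0, 0, 0.005], [0, 0, 0], -1], [[0, 0, 0.005], [0, 0, 0], -1]]}}

```text
time: 15.95
ee_pos: [546.7, 395.6, 98.5]
tcp_rot: [3.14, -0.001, 1.57]
ft_force: [-3.3, -1.2, 10.8]
gripper_width: -0.001
finger_force: 5.3
```

Call:
{"fn": "move_arm", "kwargs": {"series": [[[0, 0, -0.02], [0, 0, 0], -1], [[0, 0, -0.06], [0, 0, 0], -1], [[0, 0, -0.2], [0, 0, 0], -1], [[0, 0, -0.36], [0, 0, 0], -1], [[0, -0.1, -0.4], [0, 0, 0], -1], [[0, -0.2, -0.4], [0, 0, 0], -1], [[0, -0.2, -0.4], [0, 0, 0], -1], [[0, -0.2, -0.4], [0, 0, 0], -1]]}}

```text
time: 16.75
ee_pos: [485.8, 395.5, 217.1]
tcp_rot: [3.141, -0.0, 1.571]
ft_force: [-0.8, 0.1, -0.5]
gripper_width: 0.002
finger_force: 0.0
```

```bash
python3 - <<'E'
from h import *
st=r.state();print(st['time'],st['ee_pos'].round(1),st['ft_force'].round(1))
s=r.snapshot("side")
for t in("jam_jar","honey_jar"):
    for d in r.pinpoint(t,s)[:4]: print(t,round(d["confidence"],2),w(d["position"],s).round(1))
d=cv2.absdiff(s["pixels"][:,:,::-1],cv2.imread("pics/side0.png")).max(2)
print("honey",d[250:290,185:222].mean(),"jam",d[183:212,258:292].mean())
E
```

```text
16.75 [485.8 395.5 217.1] [-0.8  0.1 -0.5]
jam_jar 0.82 [456.8 -62.6   5.2]
jam_jar 0.32 [476.3 311.9   1.1]
honey_jar 0.73 [5.455e+02 3.912e+02 1.000e-01]
honey_jar 0.71 [392.7 188.3  -0.8]
honey_jar 0.69 [407.9  95.7  -4.1]
honey_jar 0.34 [486.1 214.4   3.6]
honey 10.352702702702702 jam 6.859026369168357
```

Both buttons were pressed about 2.7 mm at about 11 N and released. The jars are in place and the arm is clear.

```bash
python3 -c "
from plant import r
print(r.sign_off())"
```

```text
the job is handed in; nothing more can be done
None
```

I pressed the jam jar's red-lid button and then the honey jar's gold-lid button, each at about 11 N (nearly 3 mm in), and came off both; the final check found neither jar moved and the arm clear, and I handed the job in at about 17 s.

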